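# Square the carrier plates and pin the stack

## Task

Push or tap the edges of the three stacked carrier plates until the whole stack is flush against both steel fences of the pinning block. Then take the blue-headed pin from the white rack and put it through the plates' holes into the block, with its grip fully down on the top plate. Leave the red pin and the other things on the bench where they are.

Things in the scene. Friction and masses are not known exactly. Their poses are not given: they have to be found in the camera images.
- block: grey pinning block fixed to the bench, top 30 mm high, with steel fences along its +x and +y sides. The top reaches from the fences to x = -40 and y = -34 mm: flush plates overhang it 20 mm at -x, 16 mm at -y. 4 mm foot plate below, x -59 to 91, y -51 to 79 mm. Origin: on the bench below the centre of a plate that is flush to both fences; x, y along the plate edges, z up
- fence_x (a point): foot of the +x fence's inner face, 60 mm along x from the block's origin, 30 mm above the bench; the fence is 12 mm thick, 16 mm tall above the block's top, from y = -42 to 43 mm
- fence_y (a point): foot of the +y fence's inner face, 50 mm along y from the block's origin, 30 mm above the bench; the fence is 12 mm thick, 16 mm tall above the block's top, from x = -42 to 48 mm
- block_hole (a point): mouth of the blind hole in the block's top, 10 mm across and 26 mm deep, 30 mm above the bench, at x = 30, y = 20 mm in the block's frame; hidden under the plates, whose holes lie exactly above it when they are flush
- plate_bottom: lowest carrier plate, bare aluminium, on the block's top, 120 x 100 x 6 mm (its x, y, z), 130 g, with chip pockets marked on its upper face and one 10 mm hole 30 mm towards +x and 20 mm towards +y from its centre; origin: centre of its underside. Starts 8 to 22 mm away from each fence and a little turned
- plate_middle: middle carrier plate, brass coloured, lying on the bottom one, 120 x 100 x 6 mm (its x, y, z), 130 g, with chip pockets marked on its upper face and one 10 mm hole 30 mm towards +x and 20 mm towards +y from its centre; origin: centre of its underside. Starts shifted and turned on its own
- plate_top: top carrier plate, bare aluminium, lying on the middle one, 120 x 100 x 6 mm (its x, y, z), 130 g, with chip pockets marked on its upper face and one 10 mm hole 30 mm towards +x and 20 mm towards +y from its centre; origin: centre of its underside. The upper face of the stack is 48 mm above the bench
- rack: white pin rack, fixed, 45 x 115 x 35 mm (x, y, z), with two wells 9 mm across and 30 mm deep at y = +35 and -35 mm; origin: centre of its underside
- pin_blue: locking pin with blue grip, 40 g, standing in either of the rack's wells (foot 5 mm above the bench); grip is a cylinder 16 mm across and 34 mm tall above a steel shaft 8 mm across and 40 mm long with a tapered foot; origin: centre of the shaft's foot (grip from 40 to 74 mm above it), z up the pin. Fully down: foot 8 mm above the bench, underside of the grip on the top plate
- pin_blue_foot (a point): centre of the blue pin's foot
- pin_red: pin of another job with red grip, same size, standing in the other well; to be left alone; grip is a cylinder 16 mm across and 34 mm tall above a steel shaft 8 mm across and 40 mm long with a tapered foot; origin: centre of the shaft's foot (grip from 40 to 74 mm above it), z up the pin. 
- bottle: small amber bottle, 38 mm across, 80 mm tall, standing on the bench; origin: centre of its underside
- hex_key: dark L-shaped hex key lying on the bench, 6 mm thick, arms 90 mm (along its x, centred on the origin) and 26 mm; origin on the bench
- tray: grey divided component tray, 80 x 150 x 18 mm, lying beyond the block; origin: centre of its underside

How it is judged:
On the way:
1. all three plates flush against both fences (within 2.5 mm and 2 degrees), the blue pin not yet in the stack (x of plate_bottom in the frame of block between -0.0025 and 0.0025 m and y of plate_bottom in the frame of block between -0.0025 and 0.0025 m and z of plate_bottom in the frame of block between 0.028 and 0.032 m and angle between the x axis of each of plate_bottom, plate_middle, plate_top and the x axis of block, either way round below 0.035 rad and x of plate_middle in the frame of block between -0.0025 and 0.0025 m and y of plate_middle in the frame of block between -0.0025 and 0.0025 m and z of plate_middle in the frame of block between 0.034 and 0.038 m and x of plate_top in the frame of block between -0.0025 and 0.0025 m and y of plate_top in the frame of block between -0.0025 and 0.0025 m and z of plate_top in the frame of block between 0.04 and 0.044 m and (z of pin_blue_foot in the frame of block above 0.04 m or horizontal distance between pin_blue_foot and block_hole above 0.03 m)), for 0.2 s.
At the end, for the whole second after the job is handed in: each plate within 2.5 mm of flush against both fences, within 2 degrees of square, stacked flat on the block; the blue pin upright (3.4 degrees) through all plates in the block's hole (foot within 3 mm of its axis), its grip within 3 mm of the top plate; all released and at rest (x of plate_bottom in the frame of block between -0.0025 and 0.0025 m and y of plate_bottom in the frame of block between -0.0025 and 0.0025 m and z of plate_bottom in the frame of block between 0.028 and 0.032 m and angle between the x axis of each of plate_bottom, plate_middle, plate_top and the x axis of block, either way round below 0.035 rad and x of plate_middle in the frame of block between -0.0025 and 0.0025 m and y of plate_middle in the frame of block between -0.0025 and 0.0025 m and z of plate_middle in the frame of block between 0.034 and 0.038 m and x of plate_top in the frame of block between -0.0025 and 0.0025 m and y of plate_top in the frame of block between -0.0025 and 0.0025 m and z of plate_top in the frame of block between 0.04 and 0.044 m and z of pin_blue_foot in the frame of block below 0.011 m and horizontal distance between pin_blue_foot and block_hole below 0.003 m and angle between the z axis of pin_blue and the z axis of block, either way round below 0.06 rad and linear speed of each of plate_bottom, plate_middle, plate_top, pin_blue below 0.01 m/s); the robot touches nothing.
It fails at once if the red pin is moved by more than 10 mm (distance of pin_red from where it was at the start of the episode above 0.01 m).
It fails at once if the bottle is moved by more than 20 mm (distance of bottle from where it was at the start of the episode above 0.02 m).
It fails at once if the hex key is moved by more than 20 mm (distance of hex_key from where it was at the start of the episode above 0.02 m).
It fails at once if the tray is moved by more than 20 mm (distance of tray from where it was at the start of the episode above 0.02 m).
It also fails if it takes over 72 s, if anything falls off the work surface, if the arm or the gripper's body presses on something with over 40 N, if the wrist force passes 120 N, or if a joint passes its speed limit or range.

## Robot

A 6-joint arm with a two-finger parallel gripper is mounted at the origin on the work surface. World frame = base frame: x ahead of the robot, y to its left, z up, the work surface at z = 0. Lengths are in m, angles in rad, forces in N, time in s.
With the tool pointing down it reaches from about 0.375 to 0.9 m from the base axis. Payload 3.1 kg.
Tool frame: the origin (TCP) lies midway between the tips of the shut fingers; the grasp point (between the pads) lies 19 mm behind it; z points along the fingers, y is the line along which they close (so a half turn about z gives the same grasp; the last joint's range is limited). The gripper opens to 87 mm and grips with 3 to 60 N. Pads are 19 mm wide; open, the fingers measure 117 mm over their backs; the gripper's body (75 mm by 190 mm) begins 51 mm behind the grasp point.
Start: joints at [-1.508, 0.527, 1.433, -0, 1.181, -0.178], TCP at [0.149, -0.607, 0.183] pointing down, gripper open.
Joint ranges: [-3.08, 3.08], [-0.75, 2.2], [0.22, 2.44], [-1.43, 4.57], [0, 2.65], [-2.85, 2.85]. Speed limits (rad/s): [2.79, 2.79, 3.14, 3.14, 3.14, 3.14].

## Interface

Orientations are given as a unit quaternion [x, y, z, w].
In Python, from rig import status, imaging, order gives the robot as it stands.
- The arm moves only by the tool arm_command, never from a script. Its argument "deltas" is one flat list of numbers, 5 for each row, row after row: the opening, from -1 (shut) to 1 (fully open), so that 0 is half open, then the shift along the tool's x, y, z in m, then the turn about the tool's z in rad. In form: [gripper, tx, ty, tz, roll, gripper, tx, ty, tz, roll, ...]. A call has 1 to 12 rows; each row shifts and turns the commanded pose from where the row before left it, along the tool's axes as they then stand; what a row does not reach is not made up. A row lasts 1/8 s, in which the tool goes at most 62.5 mm and 10.7 degrees, less where a joint would pass 70% of its speed; a pose out of reach is approached as far as the arm can. A call with a gripper value outside its range is refused whole. The fingers move at their own pace and stop on an object; "newtons" is the grip in N (left out, the last holds). Time passes only in rows, so rows that do not move let the fingers close. It gives the time, the measured TCP pose, the force, the opening and the grip force at its end, in the units of the state.
- status.get_obs(): the state, without advancing time (a new reading comes with each control period).
- imaging.camera(name): name is "side" or "top" or "wrist"; returns (picture, depth): 384x512x3 uint8, red, green, blue; 384x512 float32, m along the optical axis (not along the pixel's ray), 0 where there is no reading.
- imaging.camera_params(name): a dict with "intrinsics" (3x3 intrinsics, pixels), "k1" (the pictures are not rectified: a ray, as slopes to the right and down, at radius r is drawn at 1 + k1 r^2 times it, then the intrinsics apply), "camera_from_world" (4x4, takes a point from world to camera coordinates). Camera axes: x right, y up, looking along -z (the intrinsics and any distortion apply to the point x, -y, -z); pixel columns grow to the right and rows downward; lengths in m; the calibration is good to about 2 mm. A picture is of the moment at which its call begins: read the wrist's pose just before it. camera_params takes no time and is no camera call; for the wrist camera it gives the pose at the moment of the call.
- order.hand_in(): hands the job in; it is judged then, once.
The state is a dict: "time": time; "q": joint angles; "joint_velocities": joint speeds; "joint_torque": joint torques, N m; "position": TCP position; "tool_rot": TCP orientation; "ft_force": force on the tool from outside, world axes, zero at the start; "moment": the same for the moment, N m; "grip_width": finger opening in m; "grip_force": force on a finger pad.
Only numpy, scipy, OpenCV 4.12 (cv2) and the standard library are available. Lean on these libraries where they do the work, as an engineer would, in place of code of your own. Each camera call takes 0.05 s, during which the arm holds its last target. There are 200 camera calls.

## Working session

There is one attempt and no reset: what is moved stays moved. The work goes in short steps, Python scripts to look and compute and a tool call to move; the robot and the scene stay as the last step left them, time stands still between calls to the robot, and variables do not carry over. Pictures are saved under pics/ and viewed, at most 10 in all, crops included, and the job is handed in when it is done.

Besides the shell and the picture viewer there is one more tool, called after ">>>" as name(argument=value, ...), one argument or row to a line, values as JSON. arm_command: Moves the arm, as the interface text tells. Its arguments: {"type":"object","properties":{"deltas":{"type":"array"},"newtons":{"type":"number"}},"required":["deltas"]}

```bash
ls; mkdir -p pics; cat > h.py <<'E'
import numpy as np, cv2
from rig import status, imaging, order
def grab(n):
    p=imaging.camera_params(n); im,d=imaging.camera(n); return im,d,p
def world(d,p):
    K=np.array(p['intrinsics'],float);h,w=d.shape
    u,v=np.meshgrid(np.arange(w),np.arange(h))
    pts=np.stack([u,v],-1).reshape(-1,1,2).astype(np.float64)
    n=cv2.undistortPoints(pts,K,np.array([p['k1'],0,0,0.])).reshape(h,w,2)
    c=np.stack([n[...,0]*d,-n[...,1]*d,-d,np.ones_like(d)],-1)
    return (c@np.linalg.inv(np.array(p['camera_from_world'])).T)[...,:3]
def proj(P,p):
    P=np.atleast_2d(P);c=np.c_[P,np.ones(len(P))]@np.array(p['camera_from_world']).T
    x=c[:,0]/-c[:,2];y=-c[:,1]/-c[:,2];f=1+p['k1']*(x*x+y*y)
    K=np.array(p['intrinsics']);return np.c_[K[0,0]*x*f+K[0,2],K[1,1]*y*f+K[1,2]]
def at(px,z,p):
    K=np.array(p['intrinsics'],float)
    n=cv2.undistortPoints(np.array(px,float).reshape(-1,1,2),K,np.array([p['k1'],0,0,0.])).reshape(-1,2)
    M=np.linalg.inv(np.array(p['camera_from_world']))
    r=np.c_[n[:,0],-n[:,1],-np.ones(len(n))]@M[:3,:3].T;o=M[:3,3]
    return o+r*((z-o[2])/r[:,2])[:,None]
def save(n,im,s=1): cv2.imwrite('pics/'+n,cv2.resize(im[...,::-1],None,fx=s,fy=s,interpolation=cv2.INTER_CUBIC))
E
python3 - <<'E'
from h import *
for n in ['top','side']:
    im,d,p=grab(n); save(n+'0.png',im,1.5625)
    W=world(d,p); np.savez(n+'0.npz',im=im,d=d,W=W)
    print(n,np.linalg.inv(p['camera_from_world'])[:3,3],p['intrinsics'],p['k1'])
print(status.get_obs())
E
```

```text
pics
top [0.49735321 0.03771876 1.06966494] [[376.19367655   0.         253.13633727]
 [  0.         376.19367655 190.90668136]
 [  0.           0.           1.        ]] 0.008687906198330125
side [0.1522181  0.58113004 0.56684672] [[373.52059432   0.         254.06783258]
 [  0.         373.52059432 185.28686396]
 [  0.           0.           1.        ]] -0.08194758291206156
{'time': 0.1, 'q': array([-1.50849835e+00,  5.28370304e-01,  1.43375727e+00, -3.77967268e-05,
        1.18140563e+00, -1.78501685e-01]), 'joint_velocities': array([-0.00110831, -0.00254348, -0.00308556,  0.00022704, -0.00061653,
       -0.00012453]), 'joint_torque': array([ 1.25724919e-04, -4.40984881e+01, -1.77150822e+01,  6.34252816e-02,
        5.34327643e-02, -4.76688001e-05]), 'position': array([ 0.14901911, -0.60622378,  0.18217672]), 'tool_rot': array([ 9.92759361e-01,  1.20116234e-01,  3.88958905e-05, -9.69652711e-04]), 'ft_force': array([0.5596704 , 0.48326547, 0.72731969]), 'moment': array([ 0.07405566, -0.00011208, -0.02159603]), 'grip_force': 0.0, 'grip_width': 0.08697007795750447}
```

View pics/top0.png

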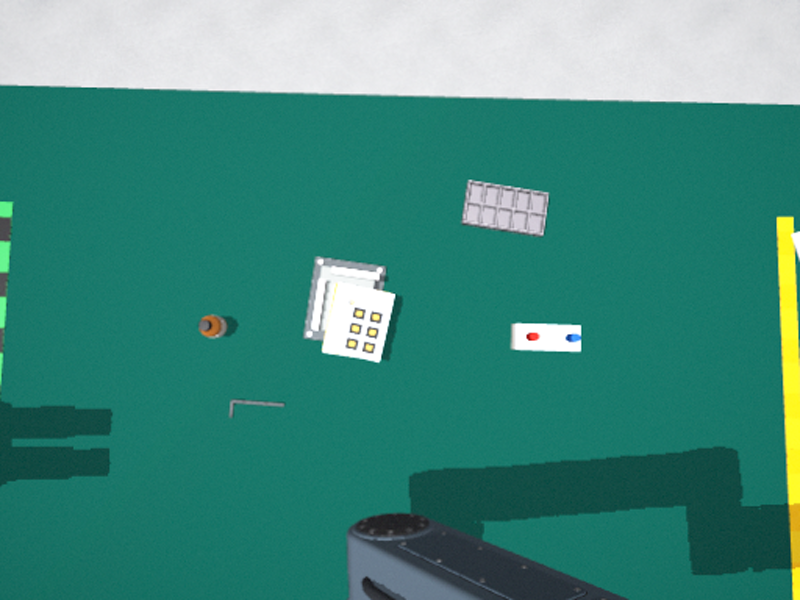

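View pics/side0.png

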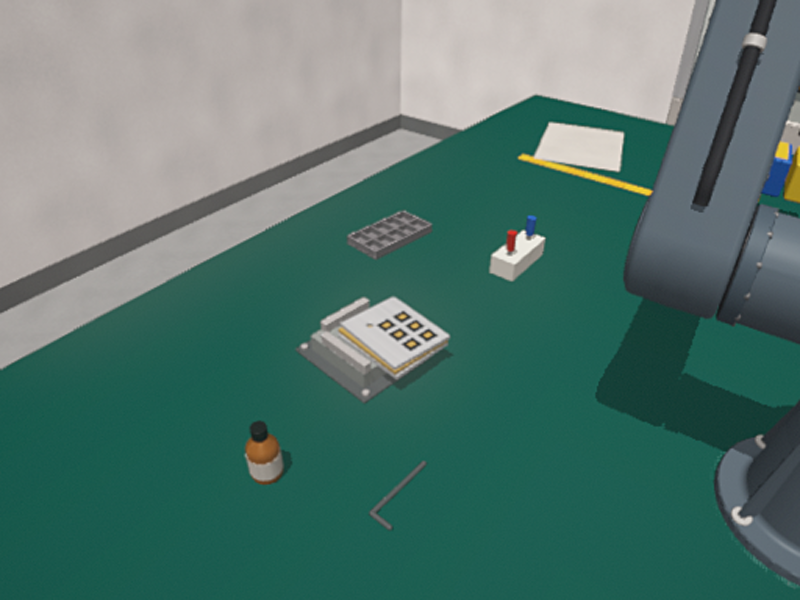

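Top view (image up = +x, left = +y): the block's fences are at the upper and left sides near (345,290), with the stack at (360,320). In the rack, the blue pin is at (573,338) and red at (532,337). The bottle is at (212,326) and the hex key at (257,405).

```bash
python3 - <<'E'
from h import *
p=imaging.camera_params('top'); s=1/1.5625
f=lambda l,z:print(np.round(at(np.array(l)*s,z,p),4)[:,:2].tolist())
f([(320,260),(384,266),(306,338)],.004)   # foot screws
f([(337,283),(395,293),(380,361),(322,352)],.048)
f([(513,323),(581,325),(581,352),(512,350)],.035)
f([(533,336),(573,337)],.079)
f([(230,402),(284,404),(212,326)],.01)
z=np.load('top0.npz');W=z['W'];im=z['im'].astype(int)
for a,b in((.040,.056),):
    m=(W[...,2]>a)&(W[...,2]<b)&(abs(W[...,1]-.08)<.2)&(abs(W[...,0]-.6)<.2)&(np.arange(512)[None]<260)&(np.arange(512)[None]>185)
    q=W[m];print(len(q),q.min(0),q.max(0),np.median(q,0))
g=(W[...,2]>.06)&(im[...,0]<90)&(im[...,2]>im[...,0]+60)&(np.arange(512)[None]>340)&(np.arange(384)[:,None]>190)&(np.arange(384)[:,None]<240)&(np.arange(512)[None]<390);print('blue',g.sum(),W[g].mean(0))
E
```

```text
[[0.6513, 0.1461], [0.6422, 0.0294], [0.5092, 0.168]]
[[0.605, 0.1112], [0.5891, 0.0098], [0.4707, 0.0343], [0.485, 0.1345]]
[[0.5401, -0.2002], [0.5382, -0.3215], [0.4905, -0.3209], [0.4925, -0.1982]]
[[0.5167, -0.224], [0.516, -0.2923]]
[[0.3946, 0.2981], [0.3919, 0.2031], [0.5284, 0.3347]]
1958 [0.47337135 0.01188892 0.04016819] [0.63585271 0.15255462 0.05292412] [0.54823135 0.07808321 0.04673942]
blue 33 [ 0.51244879 -0.22420374  0.28707896]
```

>>> arm_command(
  deltas=[1,0.038,-0.047,-0.01,0,1,0.038,-0.047,-0.01,0,1,0.038,-0.047,-0.01,0,1,0.038,-0.047,-0.01,0,1,0.038,-0.047,-0.01,0,1,0.038,-0.047,-0.01,0,1,0.038,-0.047,-0.01,0,1,0.038,-0.047,-0.01,0,1,0.038,-0.047,-0.01,0,1,0.038,-0.047,-0.01,0.18,1,0.043,-0.035,-0.01,0.18,1,0,0,0,0],
)

```text
time: 1.6
position: [0.4399, -0.0334, 0.2908]
tool_rot: [0.999, -0.032, 0.001, 0.0]
ft_force: [-0.2, -0.7, 0.1]
grip_width: 0.0869
grip_force: 0.0
```

```bash
python3 - <<'E'
from h import *
o=status.get_obs();print(o['time'],o['position'],o['tool_rot'],o['ft_force'])
im,d,p=grab('wrist'); save('w1.png',im,1.5625);W=world(d,p);np.savez('w1.npz',im=im,W=W,p=np.array(p,dtype=object))
print(np.linalg.inv(p['camera_from_world']))
E
```

```text
1.6 [ 0.43985973 -0.0334155   0.29080416] [ 9.99485614e-01 -3.20512040e-02  1.10773811e-03  3.42915325e-05] [-0.22850885 -0.67798722  0.0922175 ]
[[-6.34903491e-02  9.52816856e-01  2.96831627e-01  5.21825912e-01]
 [-9.97982447e-01 -6.05846152e-02 -1.89879069e-02 -3.80686201e-02]
 [-1.08567879e-04 -2.97438302e-01  9.54741035e-01  4.93283499e-01]
 [ 0.00000000e+00  0.00000000e+00  0.00000000e+00  1.00000000e+00]]
```

View pics/w1.png

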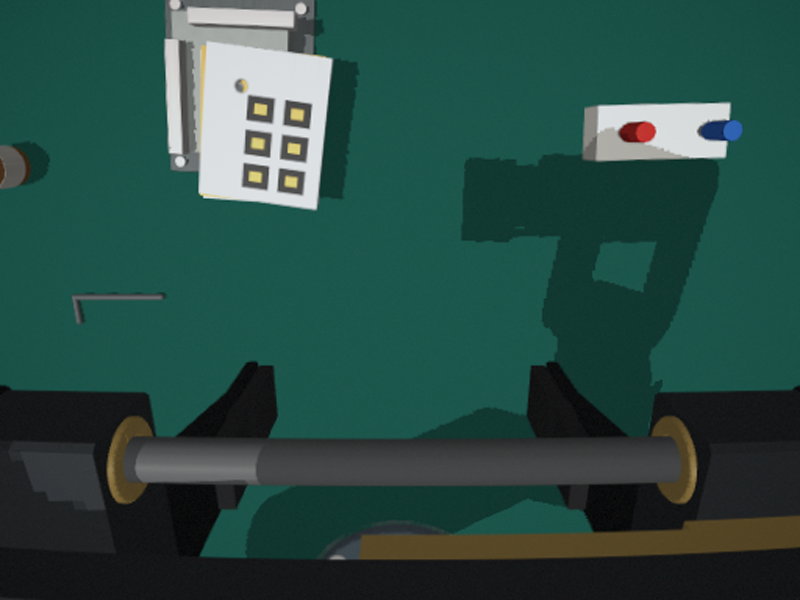

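Wrist view: the top plate's corners are (207,41), (332,57), (317,209) and (200,193). The fence_x bar runs (187,8)–(308,25) and the fence_y bar (165,39)–(186,155). Blue pin (733,130) is well clear of red (640,131).

```bash
python3 - <<'E'
from h import *
z=np.load('w1.npz',allow_pickle=True);p=z['p'].item();s=1/1.5625
f=lambda n,l,zz:print(n,np.round(at(np.array(l)*s,zz,p),4)[:,:2].tolist())
f('fx',[(187,8),(308,9),(307,26),(189,24)],.046)
f('fy',[(165,39),(181,39),(185,153),(169,155)],.046)
f('screw',[(176,5),(301,8),(180,161)],.004)
f('plate',[(207,41),(332,57),(317,209),(200,193)],.048)
f('hole',[(241,86)],.048)
f('pins',[(645,130),(733,130)],.079)
f('rack',[(597,106),(730,102),(727,156),(597,160)],.035)
f('hex',[(75,296),(164,296),(80,322)],.006)
c=cv2.resize(z['im'][0:150,90:250,::-1],None,fx=4.5,fy=4,interpolation=cv2.INTER_CUBIC);c=cv2.convertScaleAbs(c,alpha=.8);cv2.imwrite('pics/c1.png',c)
E
```

```text
fx [[0.6348, 0.1232], [0.6256, 0.028], [0.6133, 0.0301], [0.6229, 0.1234]]
fy [[0.6137, 0.1445], [0.6125, 0.1315], [0.5244, 0.1425], [0.5239, 0.1565]]
screw [[0.6487, 0.1477], [0.6366, 0.0401], [0.5179, 0.1654]]
plate [[0.6086, 0.1101], [0.5887, 0.0124], [0.4703, 0.0366], [0.4908, 0.1344]]
hole [[0.5727, 0.0874]]
pins [[0.5193, -0.225], [0.5167, -0.296]]
rack [[0.5402, -0.2027], [0.5394, -0.3186], [0.4944, -0.32], [0.496, -0.204]]
hex [[0.3976, 0.296], [0.3917, 0.204], [0.3702, 0.2976]]
```

View pics/c1.png

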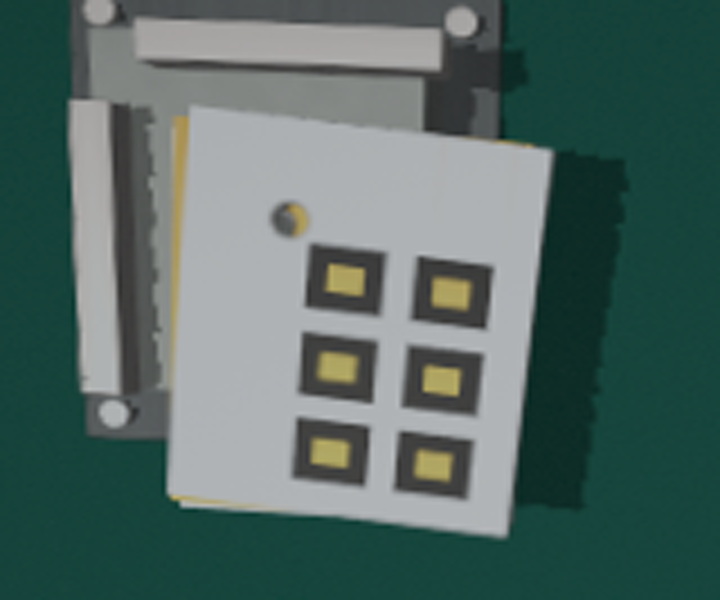

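```bash
python3 - <<'E'
from h import *
z=np.load('w1.npz',allow_pickle=True);p=z['p'].item()
def fit(crop,B,zz):
    c=np.array(crop,float);raw=np.c_[90+c[:,0]/4.5-.4,c[:,1]/4-.4]
    Wp=at(raw,zz,p)[:,:2];B=np.array(B)/1e3
    a=Wp.mean(0);b=B.mean(0);H=(B-b).T@(Wp-a);t=np.arctan2(H[0,1]-H[1,0],H[0,0]+H[1,1])
    R=np.array([[np.cos(t),-np.sin(t)],[np.sin(t),np.cos(t)]]);T=a-R@b
    print(np.degrees(t),T,'res mm',np.round(1e3*(Wp-(B@R.T+T)),1).tolist());return R,T
R,T=fit([(136,18),(442,28),(440,71),(137,65),(68,100),(110,100),(122,390),(80,390)],[(72,43),(72,-42),(60,-42),(60,43),(48,62),(48,50),(-42,50),(-42,62)],.046)
P=[(60,50),(60,-50),(-60,-50),(-60,50)]
for q in ([(190,106),(553,150),(508,537),(168,495)],):
    r,t=fit(q,P,.048); print('top plate in block',R.T@(t-T)*1e3,np.degrees(np.arctan2((R.T@r)[1,0],(R.T@r)[0,0])))
f=lambda b:print(b,T+R@np.array(b)/1e3)
for b in [(30,20),(-60,0),(0,-50)]:f(b)
E
```

```text
-7.38768706265233 [0.55927362 0.09008147] res mm [[-0.3, -0.6], [0.3, 0.3], [0.0, 0.6], [-1.8, -0.4], [-0.6, 0.2], [-0.2, 0.2], [1.5, -0.5], [1.0, 0.1]]
-11.920302043639925 [0.53956622 0.07407547] res mm [[0.3, 0.3], [0.1, -0.3], [-0.3, -0.4], [-0.1, 0.4]]
top plate in block [-17.48570854 -18.40715529] -4.532614980987594
(30, 20) [0.59159623 0.10605797]
(-60, 0) [0.49977169 0.09779642]
(0, -50) [0.55284449 0.04049653]
```

>>> arm_command(
  deltas=[0.38,0,0,0,0.065,0.38,-0.004,-0.06,0,0,0.38,-0.0035,-0.06,0,0,0.38,0,0,0.05,0,0.38,0,0,0.05,0,0.38,0,0,0.05,0,0.38,0,0,0.05,0,0.38,0,0,0.03,0,0.38,0,0,0,0],
)

```text
time: 2.78
position: [0.4437, 0.0833, 0.0584]
tool_rot: [0.998, -0.068, -0.004, 0.0]
ft_force: [-0.8, 0.3, -0.2]
grip_width: 0.0601
grip_force: 0.0
```

```bash
cat >> h.py <<'E'
t=np.radians(-7.39);R=np.array([[np.cos(t),-np.sin(t)],[np.sin(t),np.cos(t)]]);T=np.array([.5593,.0901])
def st():
    o=status.get_obs();x,y=o['tool_rot'][:2];b=R.T@(o['position'][:2]-T)
    print('t',round(o['time'],2),'block mm',np.round(b*1e3,1),'z',round(o['position'][2]*1e3,1),'yaw-block deg',round(np.degrees(2*np.arctan2(y,x))+7.39,2),'F block',np.round(R.T@o['ft_force'][:2],1),round(o['ft_force'][2],1),'w',round(o['grip_width'],4))
E
python3 -c "from h import *;st()"
```

```text
t 2.77 block mm [-113.8  -21.6] z 58.4 yaw-block deg -0.37 F block [-0.8  0.2] -0.2 w 0.0601
```

>>> arm_command(
  deltas=[0.38,0,0,0.03,0,0.38,0,0,0.011,0.006,0.38,0.015,0,0,0,0.38,0.004,0,0,0,0.38,0.004,0,0,0,0.38,0.004,0,0,0,0.38,0.004,0,0,0,0.38,0.004,0,0,0,0.38,0.003,0,0,0,0.38,0,0,0,0],
)

```text
time: 4.03
position: [0.4844, 0.0791, 0.0193]
tool_rot: [0.998, -0.07, 0.0, 0.0]
ft_force: [-0.0, -0.4, -0.1]
grip_width: 0.0602
grip_force: 0.0
```

```bash
python3 - <<'E'
from h import *
st()
im,d,p=grab('wrist'); save('w2.png',im,1.5625)
E
```

```text
t 4.03 block mm [-72.8 -20.6] z 19.3 yaw-block deg -0.66 F block [ 0.  -0.4] -0.1 w 0.0602
```

View pics/w2.png

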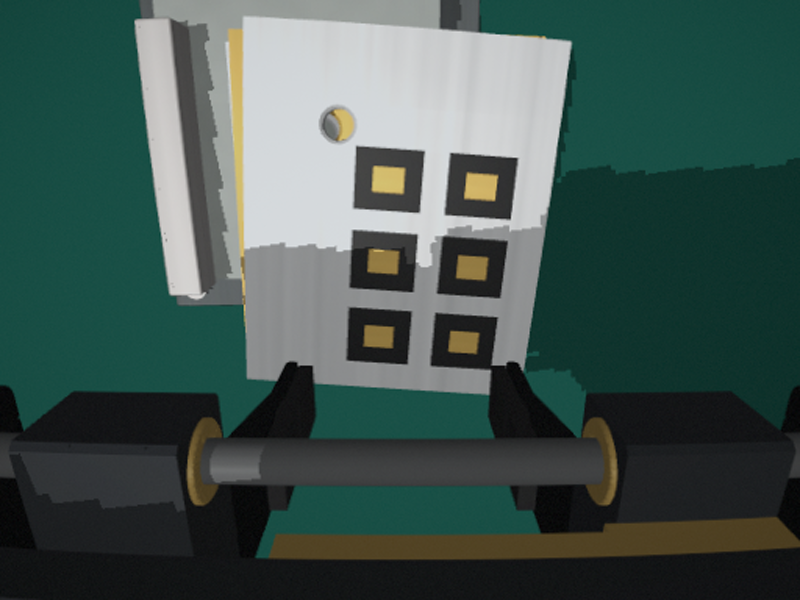

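```bash
python3 - <<'E'
from h import *
p=imaging.camera_params('wrist');b=R.T@(status.get_obs()['position'][:2]-T)
def fb(x,y,z):return np.r_[T+R@[x,y],z]
for x in(0,.0095):
  for z in(.0193,.048,.07):print(x,z,np.round(1.5625*proj([fb(b[0]+x,b[1]+.03,z),fb(b[0]+x,b[1]-.03,z)],p)).tolist())
c=np.array([(245,16),(572,41),(490,393),(247,378)])/1.5625
q=(at(c,.048,p)[:,:2]-T)@R*1e3;print(np.round(q,1).tolist(),q.mean(0))
c=np.array([(137,20),(178,20),(172,293),(205,293)])/1.5625;print(np.round((at(c,.046,p)[:,:2]-T)@R*1e3,1).tolist())
im,d,p=grab('wrist')
for c in[(300,385),(300,370),(400,380),(300,400),(505,380)]:print(c,d[int(c[1]/1.5625),int(c[0]/1.5625)],world(d,p)[int(c[1]/1.5625),int(c[0]/1.5625)])
E
```

```text
0 0.0193 [[330.0, 347.0], [475.0, 345.0]]
0 0.048 [[320.0, 377.0], [486.0, 375.0]]
0 0.07 [[311.0, 406.0], [496.0, 405.0]]
0.0095 0.0193 [[329.0, 325.0], [476.0, 324.0]]
0.0095 0.048 [[319.0, 353.0], [487.0, 351.0]]
0.0095 0.07 [[309.0, 380.0], [497.0, 378.0]]
[[46.4, 26.1], [38.3, -73.5], [-80.4, -52.5], [-73.5, 36.4]] [-17.29413904 -15.86211273]
[[47.2, 60.9], [46.5, 47.8], [-41.4, 60.7], [-41.5, 48.8]]
(300, 385) 0.16392659 [0.49742591 0.10989282 0.07285072]
(300, 370) 0.17398709 [0.49814141 0.11174057 0.06216367]
(400, 380) 0.18988672 [0.4832019  0.08031585 0.04876613]
(300, 400) 0.15390138 [0.49725513 0.10797693 0.08332828]
(505, 380) 0.16678667 [0.48854742 0.04579579 0.06980069]
```

Wrist view: the stack hasn't moved (top plate's near edge still (247,378)–(490,393)). The fingers seem to end at row ~363, above the plate, so I'll check from the side.

```bash
python3 - <<'E'
from h import *
im,d,p=grab('wrist');W=world(d,p);o=status.get_obs()['position']
for c0,c1 in((170,205),(310,345)):
  for r in range(222,300,8):
    s=W[r,c0:c1];k=s[:,2]>.053
    q=(s[k][:,:2]-o[:2])@R*1e3
    if k.any():print(r,c0+np.where(k)[0][[0,-1]],'x',np.round([q[:,0].min(),q[:,0].max()]),'y',np.round([q[:,1].min(),q[:,1].max()]),'z',np.round(1e3*np.array([s[k,2].min(),s[k,2].max()])))
im,d,p=grab('side');u=proj([[.49,.08,.05]],p)[0].astype(int);print(u)
c=im[u[1]-60:u[1]+60,u[0]-80:u[0]+80];save('s2.png',c,5)
E
```

```text
238 [180 200] x [ 9. 83.] y [-0. 39.] z [ 62. 222.]
246 [176 201] x [ 3. 12.] y [30. 39.] z [60. 77.]
254 [170 201] x [-2. 11.] y [30. 40.] z [60. 85.]
262 [170 201] x [-5. 12.] y [30. 38.] z [62. 94.]
270 [170 201] x [-9. 83.] y [-0. 36.] z [ 64. 222.]
278 [170 198] x [-10.  11.] y [30. 35.] z [ 71. 105.]
286 [170 204] x [32. 34.] y [14. 23.] z [143. 146.]
294 [170 204] x [31. 32.] y [14. 23.] z [145. 147.]
238 [314 334] x [ 8. 11.] y [-38. -29.] z [61. 68.]
246 [313 338] x [ 2. 11.] y [-38. -29.] z [59. 78.]
254 [313 344] x [-2. 11.] y [-40. -29.] z [61. 86.]
262 [313 344] x [-6. 11.] y [-37. -29.] z [63. 93.]
270 [313 344] x [-10.  11.] y [-36. -29.] z [ 63. 100.]
278 [316 344] x [-10.  10.] y [-35. -29.] z [ 72. 105.]
286 [310 344] x [32. 83.] y [-23.  -0.] z [144. 222.]
294 [310 344] x [30. 83.] y [-23.  -0.] z [145. 222.]
[269 221]
```

View pics/s2.png

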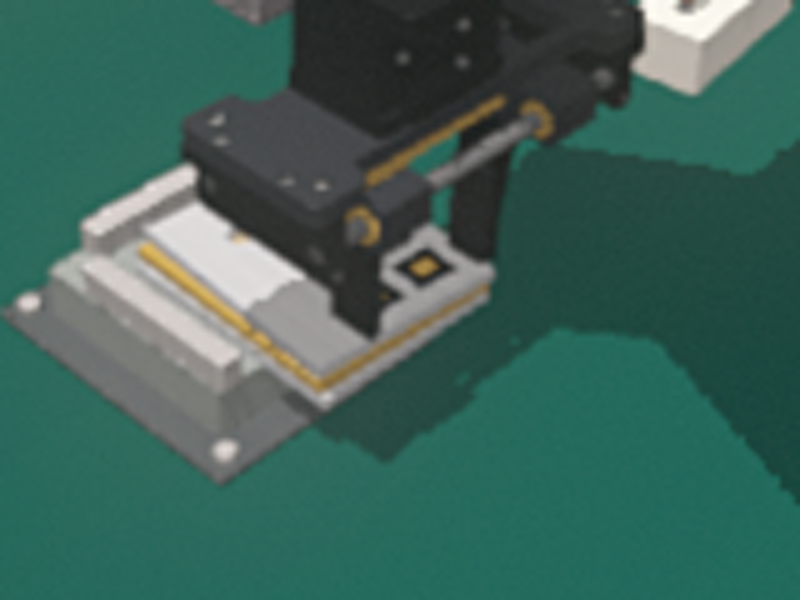

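The side view shows the fingertips hovering over the top plate (near (370,335)). They end about 40 mm short of the reported TCP, so I'll back off, go lower and check again.

>>> arm_command(
  deltas=[0.38,-0.018,0,0,0.01,0.38,-0.019,0,0,0,0.38,0,0,0.015,0,0.38,0,0,0.01,0,0.38,0,0,0,0],
)

```text
time: 4.85
position: [0.4473, 0.0845, -0.0063]
tool_rot: [0.997, -0.075, -0.001, 0.0]
ft_force: [0.4, -0.1, 0.5]
grip_width: 0.0601
grip_force: 0.0
```

```bash
cat >> h.py <<'E'
def tips():
    im,d,p=grab('wrist');W=world(d,p);o=status.get_obs()['position']
    q=W[226:280,165:350].reshape(-1,3);b=(q[:,:2]-o[:2])@R
    k=(abs(b[:,0])<.014)&(abs(b[:,1])<.045)&(abs(b[:,1])>.0)&(q[:,2]>.012)
    print('tip min z mm',np.round(np.percentile(q[k,2],[.5,2,5])*1e3,1),'reported',o[2]*1e3,k.sum())
E
python3 -c "from h import *;st();tips()"
```

```text
t 4.85 block mm [-110.4  -20. ] z -6.3 yaw-block deg -1.23 F block [ 0.4 -0. ] 0.5 w 0.0601
tip min z mm [33.9 34.9 36.5] reported -5.991099370309922 2841
```

>>> arm_command(
  deltas=[0.38,0,0,0.01,-0.02,0.38,0,0,0.007,0,0.38,0.015,0,0,0,0.38,0.004,0,0,0,0.38,0.004,0,0,0,0.38,0.004,0,0,0,0.38,0.004,0,0,0,0.38,0,0,0,0],
)

```text
time: 5.9
position: [0.4795, 0.0803, -0.0226]
tool_rot: [0.998, -0.065, 0.001, 0.0]
ft_force: [0.2, 0.8, -0.2]
grip_width: 0.0599
grip_force: 0.1
```

```bash
python3 -c "from h import *;st();tips()"
```

```text
t 5.9 block mm [-77.8 -19.9] z -22.6 yaw-block deg -0.08 F block [0.1 0.8] -0.2 w 0.0599
tip min z mm [19.4 22.2 27. ] reported -22.544575355282863 2180
```

>>> arm_command(
  deltas=[0.38,0.003,0,0,0,0.38,0.003,0,0,0,0.38,0.002,0,0,0,0.38,0,0,0,0],
)

```text
time: 6.45
position: [0.4848, 0.0795, -0.0228]
tool_rot: [0.998, -0.065, -0.001, 0.0]
ft_force: [-5.8, -0.7, 2.5]
grip_width: 0.06
grip_force: 2.5
```

```bash
python3 - <<'E'
from h import *
st()
im,d,p=grab('wrist'); save('w3.png',im,1.5625)
E
```

```text
t 6.45 block mm [-72.5 -20.1] z -22.8 yaw-block deg -0.08 F block [-5.6 -1.5] 2.5 w 0.06
```

View pics/w3.png

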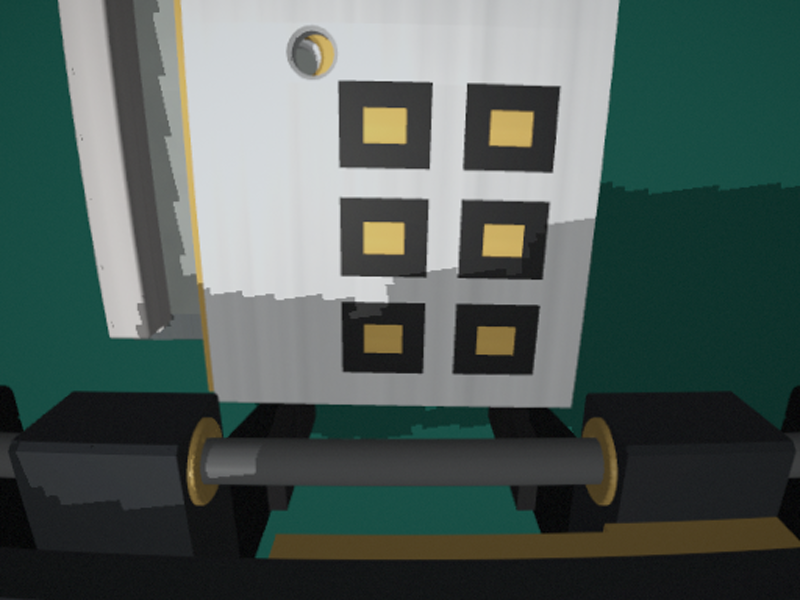

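The wrist view shows the plates squared against both fingers (near edge (210,403)–(572,407)). The force has begun to rise.

>>> arm_command(
  deltas=[0.38,0.0015,0,0,0,0.38,0.0015,0,0,0,0.38,0,0,0,0,0.38,0,0,0,0],
)

```text
time: 7.0
position: [0.4863, 0.0792, -0.0229]
tool_rot: [0.998, -0.065, -0.003, 0.0]
ft_force: [-7.5, -0.1, 3.6]
grip_width: 0.0598
grip_force: 3.4
```

```bash
python3 -c "from h import *;st()"
```

```text
t 7.0 block mm [-71.  -20.2] z -22.9 yaw-block deg -0.06 F block [-7.4 -1.1] 3.6 w 0.0598
```

>>> arm_command(
  deltas=[0.38,0.002,0,0,0,0.38,0.002,0,0,0,0.38,0,0,0,0,0.38,0,0,0,0],
)

```text
time: 7.5
position: [0.4858, 0.0792, -0.023]
tool_rot: [0.998, -0.065, -0.007, -0.0]
ft_force: [-12.2, 0.4, 8.2]
grip_width: 0.0599
grip_force: 5.9
```

```bash
python3 -c "from h import *;st()"
```

```text
t 7.5 block mm [-71.5 -20.2] z -23.0 yaw-block deg -0.05 F block [-12.1  -1.2] 8.2 w 0.0599
```

>>> arm_command(
  deltas=[0.7,-0.02,0,0,0,0.7,-0.02,0,0,0,0.7,0,0,-0.04,0,0.7,0,0,-0.04,0,0.7,0.035,0.027,0,0,0.7,0.035,0.027,0,0,0.7,0.035,0.026,0,0,0.7,0,0,0,-0.174,0.7,0,0,0,-0.174,0.7,0,0,0,-0.174,0.7,0,0,0,-0.174,0.7,0,0,0,-0.174],
)

```text
time: 9.0
position: [0.5499, -0.01, 0.0577]
tool_rot: [0.931, 0.364, 0.002, 0.002]
ft_force: [-0.1, -0.4, -0.5]
grip_width: 0.0739
grip_force: 0.0
```

>>> arm_command(
  deltas=[0.7,0,0,0,-0.174,0.7,0,0,0,-0.174,0.7,0,0,0,-0.174,0.7,0,0,0,-0.174,0.7,0,0,0,0,0.7,0,0,0,0],
)

```text
time: 9.75
position: [0.5484, -0.0095, 0.0575]
tool_rot: [0.754, 0.657, 0.001, 0.001]
ft_force: [-0.2, 0.5, 0.9]
grip_width: 0.0737
grip_force: 0.0
```

```bash
python3 - <<'E'
from h import *
st()
im,d,p=grab('wrist'); save('w4.png',im,1.5625)
E
```

```text
t 9.75 block mm [   2.  -100.2] z 57.5 yaw-block deg 89.49 F block [-0.3  0.5] 0.9 w 0.0737
```

View pics/w4.png

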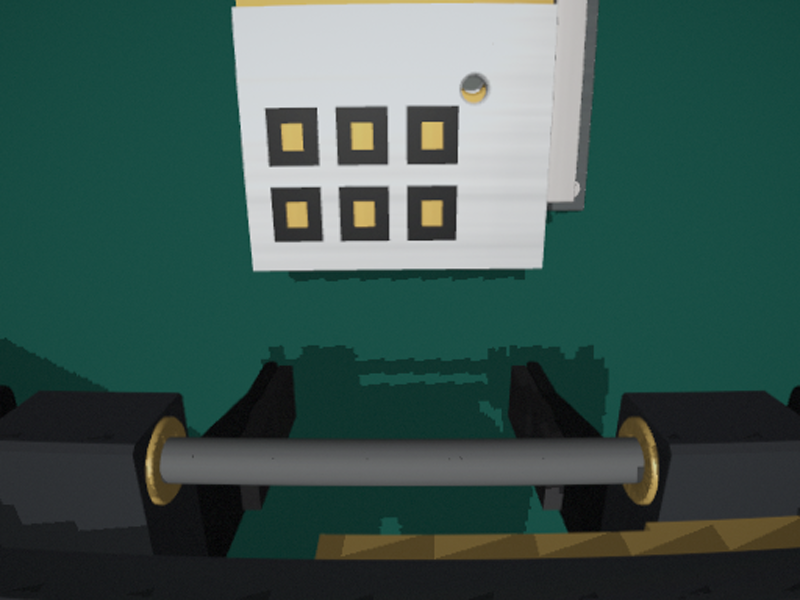

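Plates are square and against fence_x (edge along x≈550 px). Next is the +y push.

>>> arm_command(
  deltas=[0.7,0,0,0.04,-0.008,0.7,0,0,0.03,0,0.7,0,0,0.01,0,0.7,0.01,0,0,0,0.7,0.004,0,0,0,0.7,0.004,0,0,0,0.7,0.004,0,0,0,0.7,0.004,0,0,0,0.7,0.004,0,0,0,0.7,0.003,0,0,0,0.7,0.003,0,0,0,0.7,0,0,0,0],
)

```text
time: 11.3
position: [0.5519, 0.0268, -0.0228]
tool_rot: [0.751, 0.661, 0.0, -0.0]
ft_force: [0.3, -1.3, 0.1]
grip_width: 0.0741
grip_force: 0.5
```

```bash
python3 -c "from h import *;st()"
```

```text
t 11.3 block mm [  0.8 -63.7] z -22.8 yaw-block deg 90.09 F block [ 0.4 -1.3] 0.1 w 0.0741
```

>>> arm_command(
  deltas=[0.7,0.002,0,0,0,0.7,0.002,0,0,0,0.7,0.002,0,0,0,0.7,0.002,0,0,0,0.7,0,0,0,0],
)

```text
time: 11.92
position: [0.552, 0.0288, -0.0227]
tool_rot: [0.75, 0.661, -0.003, 0.002]
ft_force: [-5.2, -23.4, 2.1]
grip_width: 0.074
grip_force: 12.1
```

```bash
python3 -c "from h import *;st()"
```

```text
t 11.93 block mm [  0.7 -61.7] z -22.7 yaw-block deg 90.21 F block [ -2.1 -23.9] 2.1 w 0.074
```

>>> arm_command(
  deltas=[0.7,-0.02,0,0,0,0.7,-0.012,0,0,0,0.7,0,0,-0.04,0,0.7,0,0,-0.04,0,0.7,0.02,0.03,-0.02,0,0.7,0.008,0,0,0,0.7,0,0,0,0],
)

```text
time: 12.8
position: [0.5803, 0.0277, 0.0764]
tool_rot: [0.75, 0.661, -0.001, -0.001]
ft_force: [-0.4, -0.3, -0.5]
grip_width: 0.0742
grip_force: 0.0
```

```bash
python3 - <<'E'
from h import *
st()
im,d,p=grab('wrist'); u=proj([np.r_[T+R@[.030,.020],.048]],p)[0];print(u)
np.savez('w5.npz',im=im,d=d)
c=im[0:150,150:350];cv2.imwrite('pics/w5.png',cv2.convertScaleAbs(cv2.resize(c[...,::-1],None,fx=4,fy=4,interpolation=cv2.INTER_CUBIC),alpha=.85))
P=dict(p);
f=lambda l,z:(at(np.array(l)/1.5625,z,p)[:,:2]-T)@R*1e3
E
```

```text
t 12.8 block mm [ 28.8 -59.2] z 76.4 yaw-block deg 90.19 F block [-0.4 -0.3] -0.5 w 0.0742
[259.4726537   95.15007627]
```

View pics/w5.png

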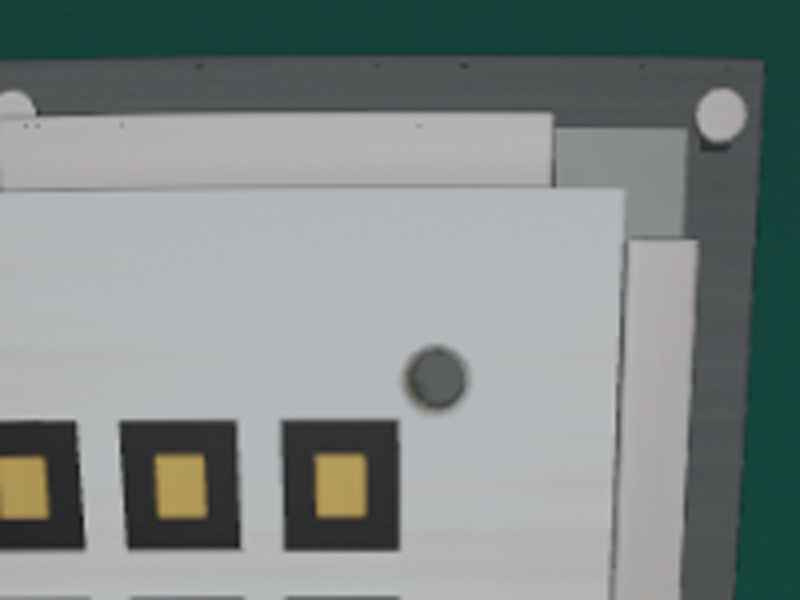

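The hole sits at crop (436,379), concentric and within 0.5 px of the predicted position, and both edges touch the fences, so the stack is flush. Next is the blue pin.

>>> arm_command(
  deltas=[0.4,-0.04,0,-0.02,0,0.4,-0.049,-0.003,-0.01,0,0.4,-0.049,-0.003,0,0,0.4,-0.049,-0.003,0,0,0.4,-0.049,-0.003,0,0,0.4,-0.049,-0.003,0,0,0.4,-0.049,-0.003,0,0,0.4,-0.049,-0.003,0,0,0.4,0,0,0,0,0.4,0,0,0,0],
)

```text
time: 14.1
position: [0.511, -0.3493, 0.1059]
tool_rot: [0.751, 0.66, 0.0, -0.002]
ft_force: [0.4, 0.7, 0.0]
grip_width: 0.0608
grip_force: 0.0
```

```bash
cat >> h.py <<'E'
def pin():
    o=status.get_obs();im,d,p=grab('wrist');W=world(d,p);i=im.astype(int)
    for n,m in(('blue',(i[...,2]>i[...,0]+50)&(i[...,2]>i[...,1]+30)),('red',(i[...,0]>i[...,2]+70)&(i[...,0]>i[...,1]+70))):
        k=m&(W[...,2]>.074)&(W[...,2]<.15)
        if k.sum()<10: print(n,'few',m.sum());continue
        q=W[k];zt=np.median(q[:,2]);k&=abs(W[...,2]-zt)<.004
        c,r=cv2.minEnclosingCircle(np.argwhere(k)[:,::-1].astype(np.float32))
        w=at([c],zt,p)[0];a=at([(c[0]+r,c[1])],zt,p)[0]
        yaw=2*np.arctan2(o['tool_rot'][1],o['tool_rot'][0]);e=w[:2]-o['position'][:2]
        tx=e@[np.cos(yaw),np.sin(yaw)];ty=e@[np.sin(yaw),-np.cos(yaw)]
        print(n,'top z',zt,'xy',np.round(w[:2],4),'mean',np.round(W[k].mean(0)[:2],4),'rad',np.linalg.norm(a-w),k.sum(),'go tool x,y mm',np.round([tx*1e3,ty*1e3],1))
E
python3 - <<'E'
from h import *
st();pin()
E
```

```text
t 14.1 block mm [   8.6 -442. ] z 105.9 yaw-block deg 90.04 F block [0.3 0.8] 0.0 w 0.0608
blue top z 0.07946891302710435 xy [ 0.5168 -0.2947] mean [ 0.5169 -0.2947] rad 0.00793560423536972 417 go tool x,y mm [54.9 -1.2]
red top z 0.07949787796088813 xy [ 0.5182 -0.2258] mean [ 0.5181 -0.2256] rad 0.008434419850277033 514 go tool x,y mm [123.5  -8.7]
```

>>> arm_command(
  deltas=[0.4,0.03,-0.001,0,0,0.4,0.025,0,0,0,0.4,0,0,0,0,0.4,0,0,0.04,0,0.4,0,0,0.03,0,0.4,0,0,0.02,0,0.4,0,0,0.006,0,0.4,0,0,0,0],
)

```text
time: 15.15
position: [0.5189, -0.2962, 0.0114]
tool_rot: [0.751, 0.661, -0.0, 0.0]
ft_force: [-0.1, -0.1, 0.1]
grip_width: 0.0612
grip_force: 0.0
```

```bash
python3 - <<'E'
from h import *
st();pin()
E
```

```text
t 15.15 block mm [   9.6 -388.3] z 11.4 yaw-block deg 90.12 F block [-0.1 -0.2] 0.1 w 0.0612
blue top z 0.07943107160745261 xy [ 0.517  -0.2933] mean [ 0.5174 -0.2916] rad 0.007777221412555425 616 go tool x,y mm [ 2.6 -2.2]
red top z 0.07955522618417893 xy [ 0.5184 -0.225 ] mean [ 0.5183 -0.225 ] rad 0.007810022408552527 1190 go tool x,y mm [70.6 -9.5]
```

>>> arm_command(
  deltas=[0.4,0.002,-0.002,0,0,-0.4,0,0,0,0,-1,0,0,0,0,-1,0,0,0,0,-1,0,0,0,0,-1,0,0,0,0],
  newtons=25,
)

```text
time: 15.95
position: [0.5169, -0.2937, 0.0113]
tool_rot: [0.751, 0.661, -0.0, -0.0]
ft_force: [0.1, 0.8, -0.3]
grip_width: 0.0186
grip_force: 0.0
```

```bash
python3 - <<'E'
from h import *
st();pin()
E
```

```text
t 15.95 block mm [   7.3 -386.1] z 11.3 yaw-block deg 90.1 F block [0.  0.8] -0.3 w 0.0186
blue top z 0.07922434946015441 xy [ 0.5174 -0.2927] mean [ 0.5175 -0.2906] rad 0.007415554186264928 474 go tool x,y mm [1.1 0.3]
red top z 0.07954687619648355 xy [ 0.5182 -0.2248] mean [ 0.5183 -0.2249] rad 0.007906391701380673 1202 go tool x,y mm [68.6 -7.4]
```

>>> arm_command(
  deltas=[-1,0,0,0,0,-1,0,0,0,0,-1,0,0,0,0,-1,0,0,-0.02,0,-1,0,0,-0.03,0,-1,0,0,-0.03,0,-1,0,0,0,0],
)

```text
time: 16.88
position: [0.5185, -0.295, 0.0936]
tool_rot: [0.751, 0.661, 0.0, 0.003]
ft_force: [0.2, -0.3, -0.5]
grip_width: 0.0142
grip_force: 25.0
```

```bash
python3 - <<'E'
from h import *
st();pin()
h=T+R@[.03,.02];e=h-status.get_obs()['position'][:2];print(h,R.T@e)
E
```

```text
t 16.88 block mm [   9.1 -387.1] z 93.6 yaw-block deg 90.11 F block [ 0.2 -0.3] -0.5 w 0.0142
blue top z 0.14043226608554044 xy [ 0.5182 -0.2923] mean [ 0.5187 -0.2897] rad 0.007115213775805025 193 go tool x,y mm [ 2.6 -0.6]
red top z 0.0795091246692699 xy [ 0.5181 -0.2251] mean [ 0.5182 -0.2251] rad 0.007722937763611425 458 go tool x,y mm [69.2 -9.3]
[0.59162326 0.1060752 ] [0.02217811 0.40640091]
```

>>> arm_command(
  deltas=[-1,0,0,-0.025,0,-1,0.036,0.002,0,0,-1,0.046,0.0025,0,0,-1,0.046,0.0025,0,0,-1,0.046,0.0025,0,0,-1,0.046,0.0025,0,0,-1,0.046,0.0025,0,0,-1,0.046,0.0025,0,0,-1,0.046,0.0025,0,0,-1,0.046,0.0025,0,0,-1,0,0,0,0,-1,0,0,0,0],
)

```text
time: 18.42
position: [0.5888, 0.104, 0.1149]
tool_rot: [0.75, 0.661, -0.001, -0.001]
ft_force: [-1.2, -0.3, -0.3]
grip_width: 0.0141
grip_force: 25.0
```

```bash
sed -i 's/<.15)/<.25)/' h.py; python3 - <<'E'
from h import *
st();pin()
im,d,p=grab('wrist');save('w6.png',im,1.5625)
im,d,p=grab('side');u=proj([[.59,.106,.12]],p)[0].astype(int);y0,x0=max(u[1]-60,0),u[0]-80;save('s6.png',im[y0:y0+120,x0:x0+160],5)
E
```

```text
t 18.43 block mm [27.5 17.6] z 114.9 yaw-block deg 90.14 F block [-1.1 -0.5] -0.3 w 0.0141
blue top z 0.17509443574230116 xy [0.5888 0.1056] mean [0.5894 0.109 ] rad 0.007014586015454978 231 go tool x,y mm [ 1.6 -0.2]
red few 0
```

View pics/s6.png

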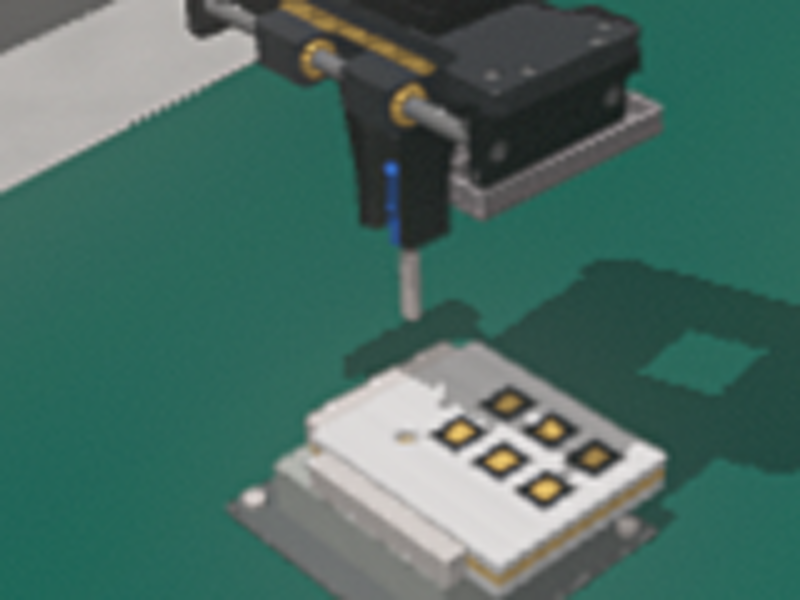

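The side view shows the pin held upright at (410,285), with the hole at (405,437). I'll compare pin and hole numerically in the same camera.

```bash
python3 - <<'E'
from h import *
o=status.get_obs()['position'];H=T+R@[.03,.02]
im,d,p=grab('side');W=world(d,p)
cam=np.linalg.inv(p['camera_from_world'])[:3,3]
dr=(o[:2]-cam[:2]);dr/=np.linalg.norm(dr)
for a,b in((.112,.125),(.125,.138),(.138,.147)):
    k=(np.linalg.norm(W[...,:2]-o[:2],axis=2)<.02)&(W[...,2]>a)&(W[...,2]<b)
    if k.sum():q=W[k][:,:2].mean(0)+dr*.0031;print(k.sum(),'shaft block mm',R.T@(q-T)*1e3,'rel TCP',R.T@(q-o[:2])*1e3)
def hole(im,p,guess):
    u=proj([np.r_[guess,.048]],p)[0];x,y=np.round(u).astype(int);g=im[y-9:y+10,x-9:x+10].astype(float)
    df=np.abs(g-np.median(g.reshape(-1,3),0)).sum(2);yy,xx=np.mgrid[y-9:y+10,x-9:x+10]
    k=(df>60)&(np.hypot(xx-u[0],yy-u[1])<7);w=df*k
    print('hole px',u,(w*xx).sum()/w.sum(),(w*yy).sum()/w.sum(),k.sum());
    q=at([((w*xx).sum()/w.sum(),(w*yy).sum()/w.sum())],.048,p)[0];print('hole block mm',R.T@(q[:2]-T)*1e3)
hole(im,p,H)
print('viewdir block',R.T@dr)
E
```

```text
17 shaft block mm [28.95260759 13.01255738] rel TCP [ 0.66669488 -3.59848313]
14 shaft block mm [28.23447967 14.23783113] rel TCP [-0.05143304 -2.37320938]
15 shaft block mm [29.33623927 13.88354379] rel TCP [ 1.05032656 -2.72749672]
hole px [224.79361545 209.31206424] 227.74961168064615 208.703945324635 20
hole block mm [27.01899571 13.90257573]
viewdir block [ 0.76413728 -0.64505366]
```

```bash
python3 - <<'E'
from h import *
p=imaging.camera_params('side');u=proj([[.59,.106,.12]],p)[0].astype(int);y0,x0=max(u[1]-60,0),u[0]-80
im=cv2.imread('pics/s6.png')
f=lambda l:np.c_[np.array(l)[:,0]/5-.4+x0,np.array(l)[:,1]/5-.4+y0]
q=at(f([(497,570),(665,455),(470,343),(405,437)]),.048,p)[:,:2]
print(np.round((q-T)@R*1e3,1))
s=at(f([(412,316)]),.109,p)[:,:2];print('foot',np.round((s-T)@R*1e3,1), f([(405,437)]))
# wrist: hole visible now?
im,d,p=grab('wrist');W=world(d,p)
h=proj([np.r_[T+R@[.03,.02],.048]],p)[0];print('wrist hole px',h)
x,y=h.astype(int);print(im[max(y-10,0):y+11:2,x-10:x+11:2].sum(2))
E
```

```text
[[-59.5  50.1]
 [-58.1 -53.2]
 [ 62.8 -49.5]
 [ 31.1  19.6]]
foot [[32.2 11.6]] [[224.6 209. ]]
wrist hole px [258.92331673 187.91552736]
[[676 676 672 672 672 672 673 671 673 674 674]
 [676 676 672 672 672 673 673 673 672 673 674]
 [670 668 665 665 644 592 631 665 665 666 668]
 [660 659 655 505 235 227 239 468 635 658 659]
 [668 668 570 317 227 292 295 293 514 664 667]
 [672 670 499 380 429 382 351 391 462 653 670]
 [674 674 525 330 449 458 436 280 532 665 673]
 [674 672 616 406 389 348 347 393 615 669 674]
 [674 673 667 616 579 467 521 623 662 675 674]
 [333 335 644 674 673 664 675 675 676 679 680]
 [143 137 636 664 664 664 663 664 661 667 666]]
```

```bash
cat >> h.py <<'E'
def shaft(n,za,zb):
    o=status.get_obs()['position'];im,d,p=grab(n);W=world(d,p)
    cam=np.linalg.inv(p['camera_from_world'])[:3,3];dr=o[:2]-cam[:2];dr/=np.linalg.norm(dr)
    for a in np.arange(za,zb,.008):
        k=(np.linalg.norm(W[...,:2]-o[:2],axis=2)<.02)&(W[...,2]>a)&(W[...,2]<a+.008)
        if k.sum()>3:
            v=np.argwhere(k);q=W[k][:,:2].mean(0)+dr*.0031
            print(n,round(a,3),k.sum(),'px',v.mean(0)[::-1].round(1),np.ptp(v,0)[::-1],'block mm',np.round(R.T@(q-T)*1e3,1))
E
python3 - <<'E'
from h import *
shaft('wrist',.098,.16);shaft('side',.098,.16);st()
E
```

```text
wrist 0.114 53 px [256.9 221.7] [12  8] block mm [28.5 15.2]
wrist 0.122 67 px [257.  226.5] [12 10] block mm [28.5 15.2]
wrist 0.13 70 px [256.9 231.8] [12  9] block mm [28.5 15.3]
wrist 0.138 31 px [256.7 235.3] [11  4] block mm [28.4 15.7]
wrist 0.146 54 px [256.5 239.7] [25  8] block mm [28.2 18.6]
wrist 0.154 362 px [256.5 239.9] [61 21] block mm [28.3 21.3]
side 0.114 9 px [226. 183.] [2 2] block mm [29.  14.2]
side 0.122 11 px [225.6 179.7] [3 3] block mm [29.4 14.5]
side 0.13 12 px [225.5 176.8] [3 3] block mm [29.7 14.2]
side 0.138 12 px [225.5 173.8] [3 3] block mm [29.2 14.3]
side 0.146 7 px [224.3 170.7] [5 3] block mm [29.9 16.6]
side 0.154 34 px [224.  167.7] [17  6] block mm [27.6 19. ]
t 18.77 block mm [28.7 17. ] z 116.3 yaw-block deg 90.02 F block [-0.1 -0.3] 0.2 w 0.0144
```

>>> arm_command(
  deltas=[-1,0.005,0.0013,0,0,-1,0,0,0.03,0,-1,0,0,0.02,0,-1,0,0,0,0,-1,0,0,0,0],
)

```text
time: 19.4
position: [0.5927, 0.1092, 0.067]
tool_rot: [0.751, 0.661, 0.001, 0.0]
ft_force: [0.7, -0.6, -0.6]
grip_width: 0.0142
grip_force: 25.0
```

```bash
python3 - <<'E'
from h import *
shaft('wrist',.054,.11);shaft('side',.054,.11);st()
im,d,p=grab('wrist')
h=proj([np.r_[T+R@[.03,.02],.048]],p)[0];print('wrist hole px',h)
x,y=np.round(h).astype(int);print(im[y-10:y+11,x-12:x+13:2].sum(2))
E
```

```text
wrist 0.062 29 px [256.5 220.6] [11  5] block mm [30.2 21.7]
wrist 0.07 64 px [257.1 224.6] [12  9] block mm [30.6 21.6]
wrist 0.078 68 px [257.  229.6] [12  8] block mm [30.5 21.8]
wrist 0.086 59 px [256.9 234.5] [12  6] block mm [30.5 21.9]
wrist 0.094 4 px [258.5 237.5] [11  1] block mm [31.3 25.6]
wrist 0.102 267 px [256.3 239.5] [61 20] block mm [30.1 27. ]
side 0.062 5 px [224.2 203.4] [2 1] block mm [30.5 20.5]
side 0.07 12 px [223.8 200.5] [3 3] block mm [31.5 20.3]
side 0.078 9 px [223.6 197.7] [3 2] block mm [31.2 20.9]
side 0.086 13 px [223.4 194.8] [3 3] block mm [31.8 20.6]
side 0.094 5 px [223.8 192.6] [3 1] block mm [31.1 19.6]
side 0.102 14 px [220.9 189. ] [14  6] block mm [31.5 27. ]
t 19.5 block mm [30.9 23.2] z 67.5 yaw-block deg 90.1 F block [-0.2  0.4] -1.5 w 0.0145
wrist hole px [255.77020562 216.35961946]
[[667 663 661 661 661 661 661 661 661 661 661 665 664]
 [667 663 661 662 662 661 662 662 661 661 663 665 665]
 [663 659 656 657 657 656 658 655 656 657 659 660 662]
 [656 653 651 651 584 497 516 599 653 650 653 658 656]
 [653 648 648 608 377 297 309 436 596 6
[... 196 characters left out ...]
25 375 410 438 401 415 521 648 659 661]
 [662 640 444 320 432 395 404 354 437 504 643 659 660]
 [665 643 423 282 447 462 470 494 275 472 646 663 661]
 [666 632 458 330 276 353 391 296 241 521 652 667 665]
 [664 625 494 374 303 284 250 252 291 533 656 665 663]
 [664 658 570 351 384 320 342 339 319 546 653 664 663]
 [664 660 595 410 368 332 343 338 326 414 493 665 663]
 [666 662 638 558 350 335 346 338 324 362 486 665 665]
 [665 661 658 600 430 335 349 341 323 295 485 618 664]
 [667 663 660 645 391 336 346 338 326 294 455 620 666]
 [670 609 663 575 332 339 349 340 324 294 460 625 670]
 [122 185 490 488 336 341 348 339 325 294 459 626 671]
 [ 91 165 482 482 290 340 348 341 325 294 455 620 664]]
```

>>> arm_command(
  deltas=[-1,-0.0013,-0.0007,0,0,-1,0,0,0.01,0,-1,0,0,0,0,-1,0,0,0,0],
)

```text
time: 20.05
position: [0.5908, 0.1078, 0.056]
tool_rot: [0.751, 0.661, -0.0, -0.0]
ft_force: [-0.5, 0.6, -1.2]
grip_width: 0.0138
grip_force: 25.0
```

```bash
python3 - <<'E'
from h import *
for i in range(2):shaft('wrist',.060,.08);shaft('side',.060,.08);st()
E
```

```text
wrist 0.06 62 px [257.1 225.2] [12  9] block mm [29.  20.1]
wrist 0.068 67 px [256.9 230.1] [12 10] block mm [28.9 20.2]
wrist 0.076 51 px [256.8 234.7] [12  5] block mm [28.8 20.4]
side 0.06 11 px [224.9 204.4] [2 3] block mm [30.1 19. ]
side 0.068 7 px [224.9 201.3] [2 2] block mm [29.8 18.9]
side 0.076 12 px [224.9 198.2] [3 3] block mm [29.9 18.3]
t 20.15 block mm [29.3 21.7] z 56.3 yaw-block deg 90.1 F block [ 0.1 -1.2] -0.5 w 0.014
wrist 0.06 59 px [256.8 224.9] [12  9] block mm [29.1 20.2]
wrist 0.068 73 px [257.  230.1] [12 10] block mm [29.2 20.2]
wrist 0.076 52 px [256.9 234.6] [12  5] block mm [29.1 20.5]
side 0.06 9 px [225. 204.] [2 2] block mm [29.5 19.1]
side 0.068 10 px [224.8 200.8] [3 3] block mm [30.1 18.7]
side 0.076 9 px [224.4 198.1] [3 2] block mm [30.2 19.3]
t 20.25 block mm [29.3 21.7] z 56.4 yaw-block deg 90.1 F block [1.2 0.1] -0.7 w 0.0142
```

>>> arm_command(
  deltas=[-1,0.0003,0.0004,0.003,0,-1,0,0,0.003,0,-1,0,0,0.003,0,-1,0,0,0.003,0,-1,0,0,0,0],
)

```text
time: 20.88
position: [0.5912, 0.1081, 0.0439]
tool_rot: [0.751, 0.661, -0.0, -0.0]
ft_force: [0.8, 0.2, 0.1]
grip_width: 0.0144
grip_force: 25.0
```

```bash
python3 - <<'E'
from h import *
st();shaft('wrist',.054,.08)
E
```

```text
t 20.88 block mm [29.3 21.9] z 43.9 yaw-block deg 90.1 F block [0.7 0.2] 0.1 w 0.0144
wrist 0.054 66 px [257.1 229. ] [12 10] block mm [29.3 20.4]
wrist 0.062 66 px [256.6 233.9] [12  7] block mm [29.  20.7]
wrist 0.078 218 px [257.  239.2] [60 18] block mm [29.2 25.6]
```

>>> arm_command(
  deltas=[-1,0,0,0.004,0,-1,0,0,0.004,0,-1,0,0,0.004,0,-1,0,0,0.004,0,-1,0,0,0,0],
)

```text
time: 21.55
position: [0.5912, 0.1081, 0.0279]
tool_rot: [0.751, 0.661, -0.0, -0.0]
ft_force: [-0.0, 0.6, 0.0]
grip_width: 0.0143
grip_force: 25.0
```

```bash
python3 -c "from h import *;st()"
```

```text
t 21.55 block mm [29.3 21.9] z 27.9 yaw-block deg 90.1 F block [-0.1  0.6] 0.0 w 0.0143
```

>>> arm_command(
  deltas=[-1,0,0,0.004,0,-1,0,0,0.004,0,-1,0,0,0.003,0,-1,0,0,0.002,0,-1,0,0,0.002,0,-1,0,0,0,0],
)

```text
time: 22.3
position: [0.5915, 0.1081, 0.0142]
tool_rot: [0.751, 0.661, 0.0, 0.0]
ft_force: [-1.7, -0.4, 5.0]
grip_width: 0.0144
grip_force: 25.0
```

```bash
python3 -c "from h import *;st()"
```

```text
t 22.3 block mm [29.6 22. ] z 14.2 yaw-block deg 90.11 F block [-1.6 -0.6] 5.0 w 0.0144
```

The grip reached the plate at the predicted height. I'll press lightly, release and lift.

>>> arm_command(
  deltas=[-1,0,0,0.001,0,-1,0,0,0,0,-0.4,0,0,0,0,-0.1,0,0,0,0,0,0,0,0,0,0,0,0,0,0,0,0,0,-0.02,0,0,0,0,-0.03,0,0,0,0,-0.03,0,0,-0.03,0,-0.02,0,0,-0.03,0,0,0,0,0,0,0,0],
)

```text
time: 23.8
position: [0.5838, 0.047, 0.1125]
tool_rot: [0.752, 0.66, 0.0, 0.0]
ft_force: [0.3, 0.2, 0.0]
grip_width: 0.0435
grip_force: 0.0
```

```bash
python3 - <<'E'
from h import *
st();pin()
im,d,p=grab('wrist');W=world(d,p)
B=(W[...,:2]-T)@R*1e3
k=(W[...,2]>.046)&(W[...,2]<.051)&(B[...,1]>-5)&(B[...,1]<49);print('plate z',np.median(W[k][:,2]))
# edges: image gradient along lines crossing plate/fence at y=+50 and x=+60
g=cv2.cvtColor(im,cv2.COLOR_RGB2GRAY)
def line(pts):
    u=proj(pts,p).astype(np.float32);return cv2.remap(g,u[None,:,0],u[None,:,1],cv2.INTER_LINEAR)[0]
s=np.arange(-6,6.1,1)
for x in(-30,0,20):print('y edge x',x,line([np.r_[T+R@[x/1e3,(50+e)/1e3],.047] for e in s]))
for y in(-30,0,20):print('x edge y',y,line([np.r_[T+R@[(60+e)/1e3,y/1e3],.047] for e in s]))
E
```

```text
t 23.8 block mm [ 29.9 -39.6] z 112.5 yaw-block deg 89.94 F block [0.2 0.3] 0.0 w 0.0435
blue top z 0.08250016566428155 xy [0.5911 0.107 ] mean [0.5911 0.1071] rad 0.007949477217953508 407 go tool x,y mm [60.5 -0.5]
red few 0
plate z 0.048607517048564586
y edge x -30 [219 219 220 220 220 215 183 189 206 208 210 212 212]
y edge x 0 [221 221 221 221 221 220 205 186 204 207 210 213 215]
y edge x 20 [221 221 221 221 221 221 198 187 204 207 210 213 216]
x edge y -30 [213 213 213 213 213 202 161 180 197 197 196 197 197]
x edge y 0 [218 218 218 217 217 204 142 185 203 203 202 201 201]
x edge y 20 [220 220 220 220 220 204 150 195 207 206 205 205 204]
```

```bash
python3 -c "from rig import order;print(order.hand_in())"
```

```text
the job is handed in; nothing more can be done
None
```

I pushed the three plates flush to both fences, put the blue pin fully down through them into the block, and handed the job in at about 24 s; the hand-in gave no verdict, but the last camera check showed the top plate flush and the pin's grip on it.

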